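# Lock a fresh filter cassette into the bench extractor

## Task

Fit the fresh filter cassette, the white one with the green grip, to the bench extractor: set it down in the guide tray, bolt towards the blower, and slide it in until it just meets the sprung rubber seal. Then swing the red lever of the cam lock clockwise, roughly half a turn, so that its hook draws the bolt in, and stop as soon as it comes tight: the cassette must be pulled firmly home on the metal rim, but forcing the lock on past that strains the bolt. Let go of it, and leave the other things on the bench as they are.

Things in the scene. Friction and masses are not known exactly. Their poses are not given: they have to be found in the camera images.
- unit: Bench extractor, off-white, with a steel guide tray, fixed to the bench, 178 x 340 mm. Origin: on the bench under the cam lock's upright axis; z up; +y is the way the cassette slides home. Plenum deck 60 mm high from y = -5 mm, blower 112 mm (spigot 130 mm) high from y = 70 mm. Tray from y = -178 to the plenum, floor 4 mm thick, a side guide 18 mm high along each edge.
- landing (a point): Point on the tray's floor (4 mm up) on its centre line, at y = -132 mm of the unit: a good place to set the cassette's origin down before sliding it in along the unit's +y. The side guides stand 136 mm apart from y = -60 to -20 mm and flare evenly to about 166 mm apart at the tray's open end.
- seal_face (a point): Nominal middle of the black seal frame's face at the tray's inner end, y = -29 mm of the unit, 33 mm up. The frame is on soft springs, about 1 N per mm. 9 mm behind its face stands a metal rim, 59 mm high, on stiff rubber, about 22 N per mm. Real seal and rim sit up to 2.4 mm further in or out together, differently each time; this is not measured: feel for it.
- cassette: Fresh filter cassette: white box 130 x 90 x 56 mm (x, y, z), about 0.85 kg, flat on the bench. Origin: centre of its underside; z up; its face at y = +45 mm goes against the seal. On top a green grip rib, 12 mm wide (x), 40 mm long (y), 56 to 80 mm up, centred at y = -7 mm, and the steel bolt near the front. Grip it with 40 N or more.
- bolt (a point): The cassette's upright steel bolt, 10 mm across, standing 12 mm out of its top at y = +37 mm (8 mm behind the front face); this point is 62 mm above the underside. In the unit's frame it is nominally at y = -37 mm when the face meets the seal and -28 mm at the rim; the hook can take it from y = -42 mm on. It is steel, greased.
- grip (a point): Middle of the cassette's green grip rib, 78 mm above the underside (2 mm below the rib's top): fingers close on it across the cassette's x.
- cam (a joint): Angle of the cam lock, rad, growing clockwise seen from above, -0.3 to 3.85; starts open near 0 (+-0.2). From about 0.7 the spiral hook passes behind the bolt and draws it in 5.5 mm per rad. The cassette meets the rim, and the lock comes tight, somewhere between 2.5 and 3.5. After that the pull on the bolt grows by about 120 N per rad: 18 to 50 N is tight, 30 N best. It stays where it is left.
- lever (a point): Point on the cam lock's red lever, 48 mm from the cam's axis, 100 mm above the bench. The lever is one-sided, 12 mm thick, reaches 66 mm from the axis, 88 to 112 mm up; it points along the unit's +x at cam angle 0, over the tray (-y) at half pi and along -x at pi. Push its side or pinch it.
- disc (a point): Middle of the dark disc's top, 48 mm across, on the cam's axis, 84 mm up. Below it, 62 to 68 mm up, the steel hook reaches up to 56 mm from the axis. Moving the lever, pushed 48 mm out, takes about 3 N free and up to 8 to 10 N with the seal pressed; on the rim this climbs fast, by about 40 N per rad, and 14 N is well tight. Felt while moving: at rest the cam holds itself.
- spent: Bystander: used cassette of the same shape, grey with a black grip, at the back; origin centre of its underside.
- jar_red: Bystander: white reagent jar with red lid, 72 mm across, 105 mm high; origin centre of its underside.
- bottle_green: Bystander: white bottle with green cap, 52 mm across, 120 mm high; origin centre of its underside.
- flask: Bystander: glass conical flask, 72 mm across, 112 mm high; origin centre of its underside.
- dish: Bystander: small white weighing cup, 52 mm across, 22 mm high; origin centre of its underside.
- spatula: Bystander: steel weighing spoon, 170 mm long, lying flat.
- driver: Bystander: screwdriver with red handle, lying flat.

How it is judged:
On the way, in this order (a step that is already met when the one before it is completed fails the run):
1. the cassette stands in the guide tray with its bolt at the seal, the cam lock still open (x of bolt in the frame of unit between -0.008 and 0.008 m and z of cassette in the frame of unit between -0.002 and 0.008 m and y of bolt in the frame of unit above -0.042 m and value of joint cam below 0.5 rad), for 0.2 s.
2. the cam's hook has gone round behind the bolt (x of bolt in the frame of unit between -0.008 and 0.008 m and z of cassette in the frame of unit between -0.002 and 0.008 m and value of joint cam above 1.3 rad and y of bolt in the frame of unit above -0.04 m), for 0.1 s.
At the end, for the whole second after the job is handed in: The cassette stands square in the tray at rest, the cam lock turned past 2.3 rad, its hook round the bolt, and the hook pulls the bolt with 18 to 50 N (the seal alone gives less, so the cassette bears on the rim). Other things are where they were (x of bolt in the frame of unit between -0.008 and 0.008 m and z of cassette in the frame of unit between -0.002 and 0.008 m and value of joint cam above 2.3 rad and y of bolt in the frame of unit above -0.0325 m and angle between the y axis of cassette and the y axis of unit, either way round below 0.08 rad and angle between cassette's own z axis and vertical below 0.06 rad and contact force between cam and cassette between 18 and 50 N and linear speed of cassette below 0.01 m/s); the robot touches nothing.
It fails at once if the bolt is strained: more than 80 N between the cam's hook and the cassette (contact force between cam and cassette above 80 N).
It fails at once if another thing on the bench is moved more than 25 mm (distance of any of spent, jar_red, bottle_green, flask, dish, spatula, driver from where it was at the start of the episode above 0.025 m).
It also fails if it takes over 64 s, if anything falls off the work surface, if the arm or the gripper's body presses on something with over 40 N, if the wrist force passes 120 N, or if a joint passes its speed limit or range.

## Robot

A 6-joint arm with a two-finger parallel gripper is mounted at the origin on the work surface. World frame = base frame: x ahead of the robot, y to its left, z up, the work surface at z = 0. Lengths are in m, angles in rad, forces in N, time in s.
With the tool pointing down it reaches from about 0.3 to 0.775 m from the base axis. Payload 14.6 kg.
Tool frame: the origin (TCP) lies midway between the tips of the shut fingers; the grasp point (between the pads) lies 19 mm behind it; z points along the fingers, y is the line along which they close (so a half turn about z gives the same grasp; the last joint's range is limited). The gripper opens to 85 mm and grips with 20 to 120 N. Pads are 22 mm wide; open, the fingers measure 114 mm over their backs; the gripper's body (76 mm by 85 mm) begins 54 mm behind the grasp point. The pads swing forward as they close: fully open they stand 13 mm farther back than shut.
Start: joints at [1.087, 0.3, 1.521, -0, 1.321, -0.067], TCP at [0.223, 0.503, 0.199] pointing down, gripper open.
Joint ranges: [-3.03, 3.03], [-0.79, 2.21], [0.23, 2.52], [-1.04, 4.18], [0, 3.07], [-2.55, 2.55]. Speed limits (rad/s): [2.22, 2.22, 2.57, 3.14, 3.14, 3.14].

## Interface

Orientations are given as a unit quaternion [w, x, y, z].
In Python, from workcell import arm, command_gripper, planner, sensors, vision gives the robot as it stands. The module is installed in compiled form; this text tells all that it offers. Calls block until the motion is done:
- arm.movep(position, orientation): joint-space move of the TCP to a pose.
- arm.movel(position, max_speed=0.15, orientation=None): straight line of the TCP; orientation=None keeps the orientation; max_speed is the mean speed in m/s.
- arm.goto_joints(angles): joint-space move.
- command_gripper(opening, squeeze=None): opening from 0.0 (shut) to 1.0 (fully open); squeeze is the grip in N (None keeps the last); returns when the fingers have stopped.
- arm.wait(seconds).
- planner.solve_ik(position, orientation): joint angles nearest the present ones, or None.
- sensors.get_state(): the state.
- vision.grab_frame(name): name is "scene" or "top" or "wrist"; returns (picture, depth): 480x640x3 uint8, red, green, blue; 480x640 float32, m along the optical axis (not along the pixel's ray), 0 where there is no reading.
- vision.get_calibration(name): a dict with "K" (3x3 intrinsics, pixels), "T" (4x4, takes a point from camera to world coordinates). Camera axes: x right, y down, z forward; pixel columns grow to the right and rows downward; lengths in m; the calibration is good to about 2 mm. The wrist camera is an equidistant fisheye: a pixel r from the principal point sees the ray r / f radians off the axis. A picture is of the moment at which its call begins: read the wrist's pose just before it. get_calibration takes no time and is no camera call; for the wrist camera it gives the pose at the moment of the call.
A pose or a line that the arm cannot do raises arm.IKError and nothing moves.
- arm.job_done(): hands the job in; it is judged then, once.
Trained networks look in the newest picture that a camera, given by its name, has taken for a name from the list of things; names that differ only in an ending like _2 or _b are one class to them, and where a whole thing is asked for, a point or a joint stands for the part that bears it (a point fixed in the world has none). Each returns a list of dicts, best first, with "confidence" (0 to 1); they miss things now and then, are a little off and sometimes report something else, mostly with a low value. They report only what shows in the picture. A call takes as long as a camera call.
- vision.recognise(camera, query): "xyz" ([x, y, z] in m, in world coordinates, good to about 4 mm: the middle of the surface that is visible of it).
The state is a dict: "t": time; "joint_pos": joint angles; "qd": joint speeds; "joint_efforts": joint torques, N m; "tool_pos": TCP position; "tool_rot": TCP orientation; "ft_force": force on the tool from outside, world axes, zero at the start; "ft_torque": the same for the moment, N m; "gripper_width": opening from 0.0 (shut) to 1.0 (fully open); "grip_force": force on a finger pad.
Only numpy, scipy, OpenCV 4.12 (cv2) and the standard library are available. Lean on these libraries where they do the work, as an engineer would, in place of code of your own. Each camera call takes 0.05 s, during which the arm holds its last target. There are 200 camera calls.

## Working session

There is one attempt and no reset: what is moved stays moved. The work goes in short steps, each a Python script; the robot and the scene stay as the last script left them, time stands still between calls to the robot, and variables do not carry over. Pictures are saved under pics/ and viewed, at most 10 in all, crops included, and the job is handed in when it is done.

```bash
mkdir -p pics; cat > h.py <<'E'
import numpy as np, cv2
from workcell import arm, command_gripper, planner, sensors, vision
def down(yaw):  # tool z down, tool x at heading yaw, y = closing line
    # R = Rz(yaw)*Rx(pi)
    return [0*1.0, np.cos(yaw/2), np.sin(yaw/2), 0.0]
def pts(name,d):
    c=vision.get_calibration(name);K,T=c["K"],c["T"]
    v,u=np.mgrid[0:480,0:640]
    P=np.stack([(u-K[0,2])/K[0,0]*d,(v-K[1,2])/K[1,1]*d,d],-1)
    return P@T[:3,:3].T+T[:3,3]
E
python3 - <<'E'
from h import *
for n in ("top","scene"):
    im,d=vision.grab_frame(n); cv2.imwrite(f"pics/{n}0.png",im[:,:,::-1]); np.save(f"pics/{n}0.npy",d)
    for q in ("unit","cassette","bolt","grip","lever","disc","spent"):
        for r in vision.recognise(n,q)[:2]: print(n,q,np.round(r["xyz"],3),round(r["confidence"],2))
s=sensors.get_state(); print(s["t"],s["tool_pos"],s["tool_rot"],s["ft_force"])
print(vision.get_calibration("top"))
E
```

```text
top unit [0.578 0.076 0.062] 0.69
top unit [ 0.768 -0.103  0.055] 0.27
top cassette [ 0.45  -0.321  0.055] 0.82
top cassette [0.575 0.079 0.061] 0.62
top bolt [ 0.446 -0.32   0.057] 0.82
top grip [ 0.452 -0.326  0.053] 0.74
top lever [0.586 0.072 0.082] 0.88
top disc [0.584 0.073 0.087] 0.59
top disc [0.732 0.228 0.102] 0.45
top spent [ 0.769 -0.105  0.053] 0.57
scene unit [0.603 0.181 0.072] 0.95
scene cassette [ 0.461 -0.299  0.051] 0.95
scene cassette [0.49  0.428 0.015] 0.64
scene bolt [ 0.463 -0.299  0.055] 0.57
scene grip [ 0.466 -0.297  0.057] 0.58
scene lever [ 0.462 -0.298  0.053] 0.71
scene lever [0.595 0.076 0.09 ] 0.57
scene disc [0.595 0.074 0.096] 0.56
scene disc [0.486 0.426 0.017] 0.43
scene spent [ 0.78  -0.084  0.056] 0.83
0.8 [0.22267115 0.5029032  0.19946295] [-1.48495209e-06  2.06923975e-01  9.78357025e-01 -7.28128337e-06] [-0.76666592  0.18095799  0.35447179]
{'K': array([[501.5609038 ,   0.        , 328.01362519],
       [  0.        , 501.5609038 , 233.45454924],
       [  0.        ,   0.        ,   1.        ]]), 'T': array([[-1.01659754e-03, -9.89671348e-01,  1.43351283e-01,
         4.28276690e-01],
       [-9.99968608e-01, -1.20402988e-04, -7.92267076e-03,
         5.51011644e-02],
       [ 7.85810017e-03, -1.43354837e-01, -9.89640157e-01,
         1.11528426e+00],
       [ 0.00000000e+00,  0.00000000e+00,  0.00000000e+00,
         1.00000000e+00]])}
```

View pics/top0.png

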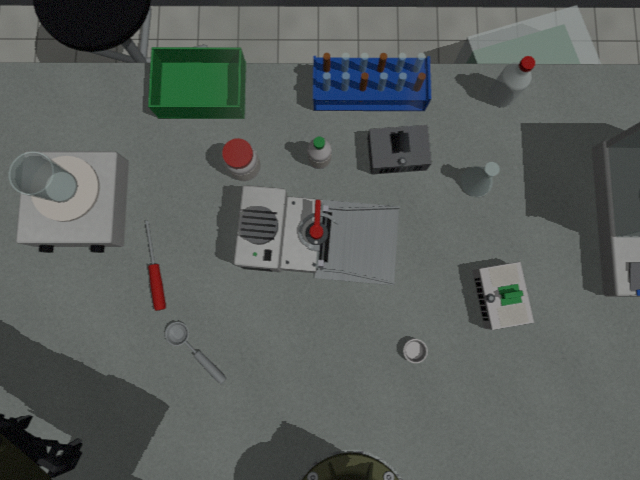

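View pics/scene0.png

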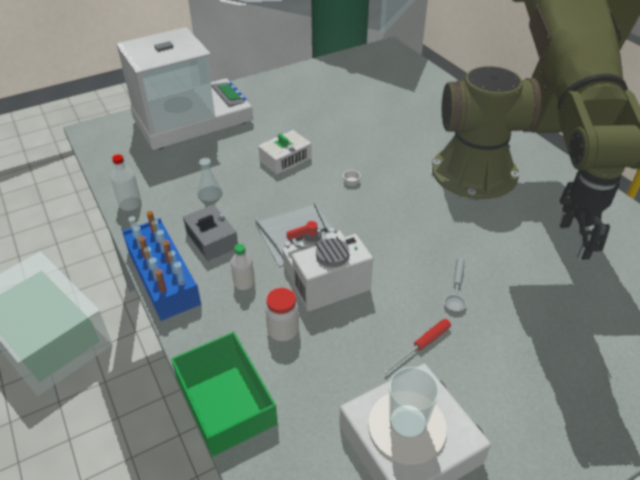

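Both views agree: the unit is near (317,232) in the top view with its lever pointing image-up (+x), so unit +y is roughly world +y. The fresh cassette is at (505,296) with its bolt at (490,297), and the spent one is at (400,148). Next I'll fit poses from the depth.

```bash
python3 - <<'E'
from h import *
im=cv2.imread("pics/top0.png").astype(int);d=np.load("pics/top0.npy");P=pts("top",d);z=P[...,2]
v,u=np.mgrid[0:480,0:640]
b,g,r=im[...,0],im[...,1],im[...,2]
def rect(m,name):
    q=P[m][:,:2].astype(np.float32)*1000
    m2=cv2.morphologyEx(m.astype(np.uint8),cv2.MORPH_OPEN,np.ones((3,3)))>0
    q=(P[m2][:,:2]*1000).astype(np.float32)
    print(name,len(q),cv2.minAreaRect(q),"z",np.median(P[m2][:,2]))
box=lambda a,b_,c,e:(u>=a)&(u<=b_)&(v>=c)&(v<=e)&(d>0)
rect(box(465,545,250,340)&(z>.045)&(z<.064),"cass top")
gm=box(465,545,250,340)&(g>r+40)&(g>b+40); print("grip",P[gm].mean(0),gm.sum())
q=(P[gm][:,:2]*1000).astype(np.float32);print(cv2.minAreaRect(q))
rect(box(225,330,180,280)&(z>.05)&(z<.13),"unit body")
rect(box(225,290,180,280)&(z>.1)&(z<.13),"blower")
rect(box(225,410,180,295)&(z>.002)&(z<.13),"unit all")
rm=box(300,330,195,245)&(r>g+60); q=P[rm];print("lever",rm.sum(),q.mean(0),cv2.minAreaRect((q[:,:2]*1000).astype(np.float32)))
print("floor",np.median(z[box(340,380,225,265)]),"bench",np.median(z[box(420,460,200,300)]))
# guides: y-profile of heights across x for several columns
for c in (335,350,365,380,395):
    col=[(round(P[i,c,0],3),round(z[i,c],3)) for i in range(195,295) if z[i,c]>.009]
    print(c,round(P[240,c,1],3),col)
big=cv2.resize(cv2.imread("pics/top0.png")[180:345,220:550],None,fx=2.4,fy=2.4,interpolation=2);cv2.imwrite("pics/crop1.png",big)
E
```

```text
cass top 2572 ((450.9356384277344, -328.9533386230469), (130.0048370361328, 93.52484893798828), 9.557588577270508) z 0.05637359456620061
grip [ 0.45062298 -0.3348254   0.06537813] 270
((452.28558349609375, -333.9151306152344), (37.15393829345703, 40.80065155029297), 9.298486709594727)
unit body 5812 ((584.6229248046875, 136.24447631835938), (188.82028198242188, 167.34735107421875), 85.05542755126953) z 0.08556083290298144
blower 2485 ((589.4159545898438, 185.11846923828125), (90.79497528076172, 166.19825744628906), 84.97984313964844) z 0.11170546235171752
unit all 9148 ((580.08203125, 64.74516296386719), (347.0167541503906, 176.2098846435547), 83.9363784790039) z 0.05978382071660848
lever 259 [0.59604115 0.07037708 0.11138062] ((604.3785400390625, 72.79570007324219), (76.71855926513672, 24.67842674255371), 3.1567649841308594)
floor 0.0039271947241007465 bench -7.705842562943932e-05
335 0.031 [(np.float64(0.647), np.float64(0.018)), (np.float64(0.644), np.float64(0.019)), (np.float64(0.644), np.float64(0.01)), (np.float64(0.611), np.float64(0.066)), (np.float64(0.609), np.float64(0.06
[... 388 characters left out ...]
498), np.float64(0.013))]
365 -0.037 [(np.float64(0.647), np.float64(0.017)), (np.float64(0.645), np.float64(0.016)), (np.float64(0.643), np.float64(0.016)), (np.float64(0.428), np.float64(1.115)), (np.float64(0.493), np.float64(0.019)), (np.float64(0.491), np.float64(0.016))]
380 -0.07 [(np.float64(0.647), np.float64(0.019)), (np.float64(0.644), np.float64(0.019)), (np.float64(0.626), np.float64(0.009)), (np.float64(0.487), np.float64(0.019)), (np.float64(0.485), np.float64(0.016))]
395 -0.103 [(np.float64(0.649), np.float64(0.019)), (np.float64(0.647), np.float64(0.017)), (np.float64(0.646), np.float64(0.013)), (np.float64(0.633), np.float64(0.009)), (np.float64(0.529), np.float64(0.009))]
```

View pics/crop1.png

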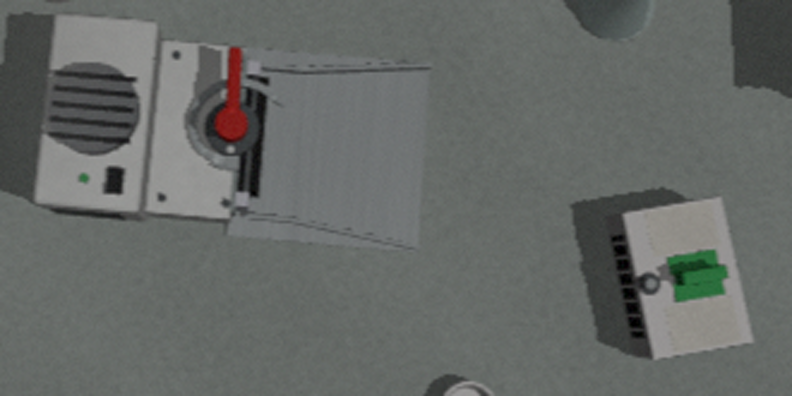

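```bash
python3 - <<'E'
from h import *
arm.movep([.4524,-.336,.22],down(np.radians(99.5)))
T=vision.get_calibration("wrist")["T"]
im,d=vision.grab_frame("wrist"); cv2.imwrite("pics/w1.png",im[:,:,::-1]); np.save("pics/w1.npy",d)
print(vision.get_calibration("wrist")["K"],T)
for q in ("grip","bolt","cassette"):
    for r in vision.recognise("wrist",q)[:2]: print(q,np.round(r["xyz"],3),round(r["confidence"],2))
s=sensors.get_state(); print(s["t"],s["joint_pos"],s["tool_pos"],s["ft_force"])
E
```

```text
[[371.64829954   0.         318.84697743]
 [  0.         371.64829954 244.5549499 ]
 [  0.           0.           1.        ]] [[ 9.86120149e-01  1.59715289e-01  4.53660362e-02  4.41093066e-01]
 [ 1.66033271e-01 -9.48494404e-01 -2.69798664e-01 -2.66760908e-01]
 [-6.15402459e-05  2.73586171e-01 -9.61847495e-01  3.95035535e-01]
 [ 0.00000000e+00  0.00000000e+00  0.00000000e+00  1.00000000e+00]]
grip [ 0.448 -0.324  0.055] 0.77
bolt [ 0.454 -0.327  0.057] 0.74
cassette [ 0.45  -0.325  0.061] 0.58
cassette [ 0.699 -0.292  0.05 ] 0.25
4.05 [-7.03271011e-01  3.15290312e-01  1.45290817e+00  3.68572658e-05
  1.37337892e+00 -8.69573137e-01] [ 0.45258524 -0.3357464   0.22001909] [ 0.14547419 -0.74697339  0.0860363 ]
```

View pics/w1.png

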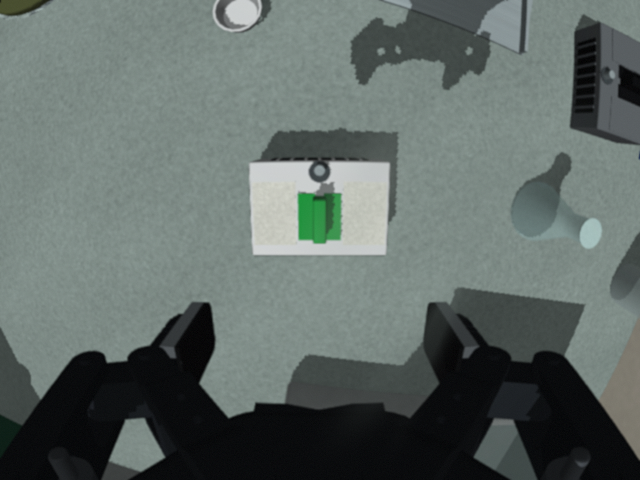

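The wrist view shows the cassette square to the tool. The rib's top runs from about (319,197) to (319,243) on a wider flat green base, and the bolt is at (319,171). I'll locate the rib, grasp it and lift.

```bash
cat >> h.py <<'E'
def fish(T,K,u,v,z):
    x,y=(u-K[0,2])/K[0,0],(v-K[1,2])/K[1,1];r=np.hypot(x,y)
    ray=np.array([x/r*np.sin(r),y/r*np.sin(r),np.cos(r)]) if r>0 else np.array([0,0,1.])
    w=T[:3,:3]@ray; return T[:3,3]+w*(z-T[2,3])/w[2]
E
python3 - <<'E'
from h import *
c=vision.get_calibration("wrist")
for n,u,v,z in (("rib f",319,197,.08),("rib b",319,243,.08),("bolt",319,171,.068),("fl",249,163,.056),("fr",389,163,.056),("bl",253,255,.056),("br",387,255,.056)):
    print(n,np.round(fish(c["T"],c["K"],u,v,z),4))
E
```

```text
rib f [ 0.4489 -0.3137  0.08  ]
rib b [ 0.4557 -0.3539  0.08  ]
bolt [ 0.4454 -0.2926  0.068 ]
fl [ 0.3809 -0.296   0.056 ]
fr [ 0.5075 -0.2748  0.056 ]
bl [ 0.3959 -0.383   0.056 ]
br [ 0.5237 -0.3615  0.056 ]
```

```bash
cat >> h.py <<'E'
O=np.array([.579,.071]);YAW=np.radians(-5.0)
ux=np.array([np.cos(YAW),np.sin(YAW)]);uy=np.array([-np.sin(YAW),np.cos(YAW)])
def U(x,y,z): return [*(O+x*ux+y*uy),z]
def toU(p): d=np.array(p[:2])-O; return np.round([d@ux*1e3,d@uy*1e3,p[2]*1e3],1)
def rep(tag=""):
    s=sensors.get_state(); f=np.array(s["ft_force"]); print(tag,round(s["t"],2),toU(s["tool_pos"]),"F_u",np.round([f[:2]@ux,f[:2]@uy,f[2]],1),"w",round(s["gripper_width"],3),"g",round(s["grip_force"],1),flush=True); return s
E
python3 - <<'E'
from h import *
p=[.4525,-.336]
arm.movel([*p,.09],.12); arm.movel([*p,.060],.06); rep("down")
command_gripper(0.0,60); rep("closed")
arm.movel([*p,.145],.12); rep("lift")
arm.movel(U(0,-.139,.145),.15,down(np.radians(90)+YAW)); arm.wait(.2); rep("above")
im,d=vision.grab_frame("wrist"); cv2.imwrite("pics/w2.png",im[:,:,::-1])
im,d=vision.grab_frame("top"); np.save("pics/t2.npy",d); cv2.imwrite("pics/t2.png",im[:,:,::-1])
E
```

```text
down 5.93 [ -90.5 -416.5   60. ] F_u [-0.4  0.2  0.6] w 1.004 g 0.0
closed 6.7 [ -90.6 -416.5   60. ] F_u [-0.4  0.  -0. ] w -0.001 g 0.0
lift 7.56 [ -90.9 -416.3  144.2] F_u [-0.2  0.3  0.1] w 0.003 g 0.0
above 9.86 [  -0.  -139.3  145. ] F_u [0.3 0.8 0.2] w 0.001 g 0.0
```

View pics/w2.png

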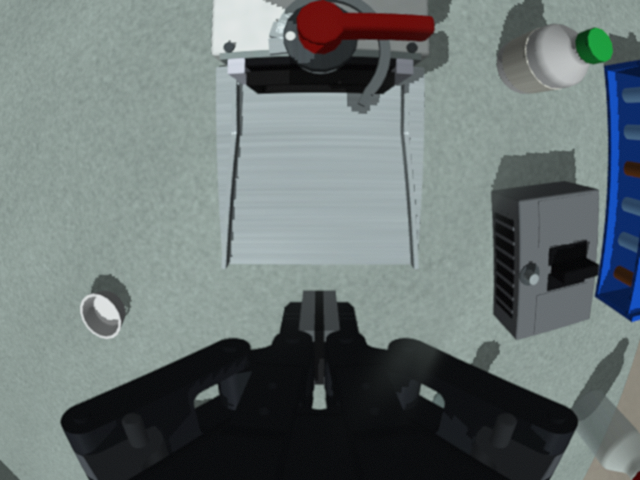

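The grasp missed: the width reads 0, and in the wrist view the closed fingers at (319,300) hold nothing. The tray itself shows clearly at (225-415, 90-265). I'll check where the cassette is now.

```bash
python3 - <<'E'
from h import *
im=cv2.imread("pics/t2.png").astype(int);d=np.load("pics/t2.npy");P=pts("top",d);z=P[...,2]
v,u=np.mgrid[0:480,0:640]
m=(u>450)&(u<560)&(v>240)&(v<350)&(z>.045)&(z<.064)
m=cv2.morphologyEx(m.astype(np.uint8),cv2.MORPH_OPEN,np.ones((3,3)))>0
print(cv2.minAreaRect((P[m][:,:2]*1000).astype(np.float32)))
g=(u>450)&(u<560)&(v>240)&(v<350)&(im[...,1]>im[...,2]+40); print("rib heights",np.percentile(z[g],[5,25,50,75,95]))
cv2.imwrite("pics/t2c.png",cv2.resize(cv2.imread("pics/t2.png")[150:400,270:570],None,fx=2.2,fy=2.2,interpolation=2))
E
```

```text
((450.781494140625, -328.0306396484375), (130.25888061523438, 92.20257568359375), 9.690851211547852)
rib heights [0.05464954 0.05665069 0.05829425 0.07769451 0.08161038]
```

View pics/t2c.png

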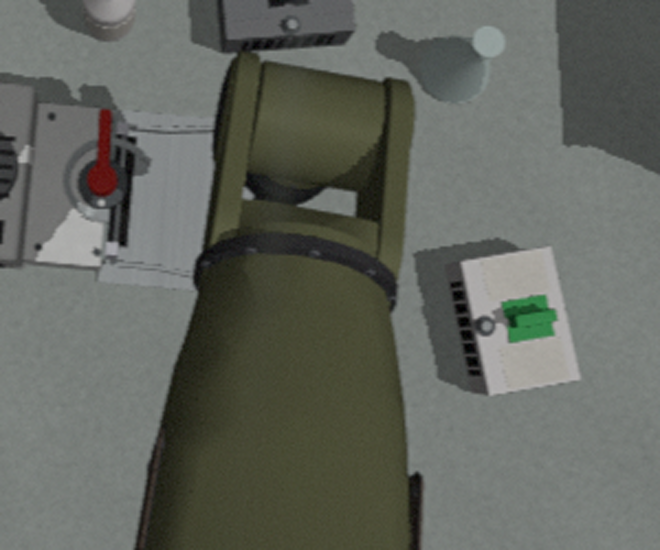

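The cassette has not moved (centre still about (451,-329)). I'll go back, stage the close, and look at the fingers around the rib before and after.

```bash
python3 - <<'E'
from h import *
c=vision.get_calibration("wrist"); print("tray end",toU(fish(c["T"],c["K"],319,265,.004)),"hub",toU(fish(c["T"],c["K"],319,25,.112)))
p=[.4525,-.336]
command_gripper(1.0); arm.movel([*p,.13],.2,down(np.radians(99.6))); arm.movel([*p,.060],.1); rep("down")
a,_=vision.grab_frame("wrist")
for o in (.4,.2,.1): command_gripper(o,60); rep(o)
b,_=vision.grab_frame("wrist")
cv2.imwrite("pics/w3.png",np.vstack([a[100:400],b[100:400]])[:,:,::-1])
E
```

```text
tray end [-1.000e-01 -1.785e+02  4.000e+00] hub [-1.00e-01 -2.00e+00  1.12e+02]
down 13.2 [ -90.2 -416.7   60.6] F_u [ 1.2 -0.6  0.6] w 1.003 g 0.0
0.4 13.8 [ -90.5 -416.5   60. ] F_u [ 0.4  0.1 -0.4] w 0.406 g 0.0
0.2 14.11 [ -90.5 -416.5   60. ] F_u [1.7 0.2 0.1] w 0.201 g 0.0
0.1 14.36 [ -90.5 -416.5   60. ] F_u [0.4 0.9 0.1] w 0.101 g 0.0
```

View pics/w3.png

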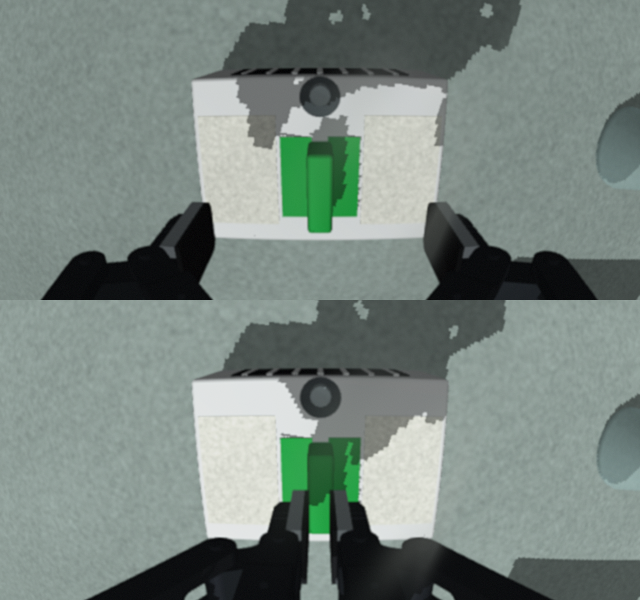

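The rib lies between the fingers in plan, but the scale suggests they're above it. I'll use the wrist depth to check.

```bash
python3 - <<'E'
from h import *
rep()
c=vision.get_calibration("wrist");T,K=c["T"],c["K"];print(T[:3,3])
im,d=vision.grab_frame("wrist")
def p3(u,v):
    x,y=(u-K[0,2])/K[0,0],(v-K[1,2])/K[1,1];r=np.hypot(x,y);s=np.tan(r)/max(r,1e-9)
    D=d[v,u]; return np.round(T[:3,:3]@np.array([x*s*D,y*s*D,D])+T[:3,3],3)
for n,u,v in (("bolt",319,196),("rib",319,260),("rib2",319,280),("top",240,250),("base",292,260),("fingL",299,300),("fingR",341,300),("fingL",297,320),("fingR",343,320),("fL",285,310),("between",320,310),("between",320,325)):
    print(n,d[v,u],p3(u,v),im[v,u])
command_gripper(0.0,60); s=rep("shut"); print(np.array(s["ft_torque"]))
E
```

```text
14.41 [ -90.5 -416.5   60. ] F_u [ 0.6 -0.7  0.4] w 0.101 g 0.0
[ 0.44078756 -0.26727142  0.23502765]
bolt 0.16671155 [ 0.445 -0.291  0.069] [86 93 94]
rib 0.16292728 [ 0.449 -0.318  0.08 ] [39 95 51]
rib2 0.16544813 [ 0.451 -0.327  0.08 ] [35 94 48]
top 0.18494618 [ 0.41  -0.326  0.058] [225 226 216]
base 0.18677957 [ 0.437 -0.327  0.058] [ 45 166  77]
fingL 0.1410974 [ 0.443 -0.327  0.105] [66 72 72]
fingR 0.14054066 [ 0.459 -0.324  0.106] [63 69 69]
fingL 0.12445484 [ 0.443 -0.326  0.122] [64 69 69]
fingR 0.12449722 [ 0.459 -0.324  0.122] [62 67 69]
fL 0.1398501 [ 0.438 -0.331  0.107] [25 28 28]
between 0.16786726 [ 0.454 -0.341  0.082] [ 39 163  71]
between 0.17195562 [ 0.455 -0.349  0.08 ] [ 37 164  69]
shut 14.71 [ -90.5 -416.5   60. ] F_u [ 0.6 -0.2 -0.3] w -0.004 g 0.0
[ 0.02044418 -0.0452211   0.01953073]
```

```bash
cat >> h.py <<'E'
def wcloud():
    c=vision.get_calibration("wrist");T,K=c["T"],c["K"];im,d=vision.grab_frame("wrist")
    v,u=np.mgrid[0:480,0:640];x,y=(u-K[0,2])/K[0,0],(v-K[1,2])/K[1,1];r=np.hypot(x,y)+1e-9;s=np.tan(r)/r
    return im,np.stack([x*s*d,y*s*d,d],-1)@T[:3,:3].T+T[:3,3]
E
python3 - <<'E'
from h import *
im,P=wcloud()
for v in range(276,312,2): print(v,[(u,*np.round(P[v,u]*1000,0).astype(int)) for u in (308,330)],im[v,330])
E
```

```text
276 [(308, np.int64(446), np.int64(-326), np.int64(80)), (330, np.int64(455), np.int64(-324), np.int64(80))] [35 89 46]
278 [(308, np.int64(446), np.int64(-327), np.int64(80)), (330, np.int64(456), np.int64(-325), np.int64(81))] [35 89 47]
280 [(308, np.int64(446), np.int64(-328), np.int64(81)), (330, np.int64(456), np.int64(-326), np.int64(80))] [35 89 46]
282 [(308, np.int64(446), np.int64(-329), np.int64(80)), (330, np.int64(456), np.int64(-327), np.int64(80))] [35 89 46]
284 [(308, np.int64(446), np.int64(-330), np.int64(80)), (330, np.int64(456), np.int64(-328), np.int64(81))] [34 89 45]
286 [(308, np.int64(447), np.int64(-331), np.int64(79)), (330, np.int64(456), np.int64(-329), np.int64(80))] [31 87 44]
288 [(308, np.int64(447), np.int64(-332), np.int64(80)), (330, np.int64(457), np.int64(-330), np.int64(80))] [31 87 43]
290 [(308, np.int64(447), np.int64(-333), np.int64(80)), (330, np.int64(457), np.int64(-331), np.int64(81))] [49 78 59]
292 [(308, np.int64(446), np.int64(-326), np.int64(98)), (330, np.int64(455), np.int64(-325), np.int64(98))] [66 71 71]
294 [(308, np.int64(
[... 377 characters left out ...]
t64(-326), np.int64(106)), (330, np.int64(455), np.int64(-324), np.int64(106))] [65 70 70]
302 [(308, np.int64(446), np.int64(-325), np.int64(109)), (330, np.int64(455), np.int64(-325), np.int64(107))] [62 69 69]
304 [(308, np.int64(447), np.int64(-326), np.int64(109)), (330, np.int64(455), np.int64(-324), np.int64(110))] [64 68 69]
306 [(308, np.int64(447), np.int64(-325), np.int64(112)), (330, np.int64(455), np.int64(-324), np.int64(111))] [62 69 69]
308 [(308, np.int64(447), np.int64(-326), np.int64(113)), (330, np.int64(455), np.int64(-325), np.int64(113))] [63 69 68]
310 [(308, np.int64(447), np.int64(-325), np.int64(117)), (330, np.int64(454), np.int64(-324), np.int64(115))] [63 67 68]
```

The shut fingertips are really at z≈0.097 while `tool_pos` reports 0.060. So the true tip sits 37 mm above the stated TCP, though x and y are right. I'll correct for it, descend with force checks, and grasp again.

```bash
cat >> h.py <<'E'
DZ=.037  # true tip z = tool_pos z + DZ (measured with wrist depth)
E
python3 - <<'E'
from h import *
p=[.4525,-.336]
command_gripper(.8,60)
for z in (.045,.035,.028,.024):
    arm.movel([*p,z],.08); s=rep("dn")
    if abs(s["ft_force"][2])>6: break
command_gripper(0.0,60); s=rep("closed")
if s["gripper_width"]>.06:
    arm.movel([*p,z+.03],.08); arm.wait(.2); rep("lift")
    im,P=wcloud(); cv2.imwrite("pics/w4.png",im[:,:,::-1])
E
```

```text
dn 15.75 [ -90.9 -416.3   44.3] F_u [0.2 0.7 0.4] w 0.8 g 0.0
dn 16.02 [ -90.8 -416.3   34.4] F_u [-0.3  1.1 -0.4] w 0.804 g 0.0
dn 16.27 [ -90.8 -416.3   27.6] F_u [-0.4 -0.3 -0.7] w 0.801 g 0.0
dn 16.52 [ -90.7 -416.4   23.8] F_u [-0.7 -0.1  0.1] w 0.798 g 0.0
closed 17.07 [ -90.  -416.8   24.8] F_u [ 0.3 -0.4  5.7] w 0.125 g 60.2
lift 17.8 [ -90.8 -416.3   53.5] F_u [-0.3  0.3 -8.3] w 0.133 g 58.5
```

```bash
python3 - <<'E'
from h import *
p=[.4525,-.336]; q=down(np.radians(90)+YAW)
arm.movel([*p,.105],.15)
arm.movel(U(0,-.176,.105),.15,q); arm.wait(.2); rep("above")
arm.movel(U(0,-.176,.045),.12); arm.movel(U(0,-.176,.034),.05); rep()
z=.034
while z>.024:
    z-=.001; arm.movel(U(0,-.176,z),.02); arm.wait(.1); f=sensors.get_state()["ft_force"][2]
    if f>-6: break
rep("floor"); z+=.0012
arm.movel(U(0,-.176,z),.02); arm.wait(.15); rep("hover")
arm.movel(U(0,-.110,z),.08); arm.wait(.15); rep(); arm.movel(U(0,-.094,z),.06); arm.wait(.2); rep("pre")
im,P=wcloud(); cv2.imwrite("pics/w5.png",im[:,:,::-1]); np.save("pics/w5.npy",P); print("z",z)
E
```

```text
above 20.41 [-1.000e-01 -1.763e+02  1.050e+02] F_u [-0.5 -0.8 -8.5] w 0.125 g 58.6
 21.43 [  -0.2 -176.    33.8] F_u [ 0.  -0.3 -7.6] w 0.126 g 58.6
floor 23.52 [ 1.000e-01 -1.761e+02  2.880e+01] F_u [-5.5 -0.3  3.5] w 0.121 g 60.4
hover 23.93 [-1.00e-01 -1.76e+02  2.89e+01] F_u [ 0.1 -0.1 -8. ] w 0.124 g 58.5
 25.05 [   0.  -110.5   29.2] F_u [-0.8  0.  -7.3] w 0.13 g 58.6
pre 25.67 [  0.  -94.1  29.2] F_u [ 0.  -0.2 -8. ] w 0.124 g 58.6
z 0.029199999999999997
```

View pics/w5.png

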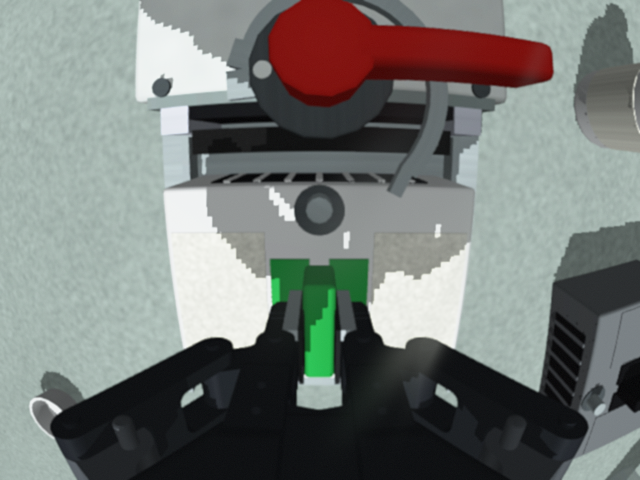

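The cassette is centred between the guides, with the bolt at (319,210). The hook tip at (395,190) is clear of it and the seal is still ahead, so I'll now feel for the seal.

```bash
python3 - <<'E'
from h import *
z=.0292;y=-.094;hist=[]
while y<-.0765:
    y+=.001; arm.movel(U(0,y,z),.02); 
    fs=[]
    for _ in range(4): fs.append(np.array(sensors.get_state()["ft_force"])); arm.wait(.02)
    f=np.mean(fs,0); fy=f[:2]@uy; hist.append((round(y*1e3),round(fy,1),round(f[2],1)))
    if fy<-2.6: break
print(hist); s=rep("seal")
P=wcloud()[1]
E
```

```text
[(-93, np.float64(0.2), np.float64(-8.8)), (-92, np.float64(-0.2), np.float64(-8.4)), (-91, np.float64(0.1), np.float64(-8.4)), (-90, np.float64(0.1), np.float64(-8.3)), (-89, np.float64(-0.2), np.float64(-8.5)), (-88, np.float64(0.1), np.float64(-8.5)), (-87, np.float64(0.3), np.float64(-8.7)), (-86, np.float64(-0.2), np.float64(-8.4)), (-85, np.float64(-0.4), np.float64(-8.4)), (-84, np.float64(-0.0), np.float64(-8.4)), (-83, np.float64(-0.1), np.float64(-8.6)), (-82, np.float64(0.1), np.float64(-8.0)), (-81, np.float64(-0.4), np.float64(-8.2)), (-80, np.float64(-1.4), np.float64(-7.8)), (-79, np.float64(-2.4), np.float64(-7.8)), (-78, np.float64(-3.4), np.float64(-7.7))]
seal 30.78 [ -0.  -78.1  29.2] F_u [-0.8 -3.2 -7.1] w 0.126 g 58.7
```

Contact is at tool y ≈ -81.3 mm, so the bolt is at about -37.3 and the rim is 9 mm further in. I'll get the lever angle and axis from the saved cloud.

```bash
python3 - <<'E'
from h import *
im=cv2.imread("pics/w5.png").astype(int);P=np.load("pics/w5.npy")
m=(im[...,2]>im[...,1]+60)&(P[...,2]>.107)&(P[...,2]<.118)
q=P[m]; L=np.stack([(q[:,:2]-O)@ux,(q[:,:2]-O)@uy],1)*1e3
print(len(L),L.min(0),L.max(0),np.median(q[:,2]))
a=L[L[:,0]>22]
for lo in (22,32,42,52): 
    b=a[(a[:,0]>=lo)&(a[:,0]<lo+10)]; 
    if len(b): print(lo,b.mean(0),b[:,1].min(),b[:,1].max())
h=L[L[:,0]<10]; print("hub",cv2.minEnclosingCircle(h.astype(np.float32)))
E
```

```text
15447 [-12.5717483 -13.5805123] [66.04706688 12.84002954] 0.11250166222829595
22 [26.96899166  0.66619539] -4.837816143036689 6.912560965603193
32 [36.98318226  1.00932543] -4.227610186385952 7.166350505362908
42 [46.87288575  1.30461553] -4.2130505162492 7.52284134414013
52 [56.84250284  1.90224331] -3.4568865260919366 7.892138210409528
hub ((0.7451626062393188, 0.056147921830415726), 13.762205123901367)
```

```bash
cat >> h.py <<'E'
O2=O-.0003*uy; R=.048; ZL=.057
def lev(th,z): return [*(O2+R*(np.cos(th)*ux-np.sin(th)*uy)),z]
def lq(th): return down(YAW+np.pi-th)
def bolt():
    P=wcloud()[1].reshape(-1,3); L=np.stack([(P[:,:2]-O)@ux,(P[:,:2]-O)@uy],1)*1e3
    m=(P[:,2]>.068)&(P[:,2]<.076)&(abs(L[:,0])<9)&(L[:,1]<-24)&(L[:,1]>-50); return m.sum(),(L[m].min(0)+L[m].max(0))/2 if m.any() else None
def turn(th,v):
    arm.movel(lev(th,ZL),v,lq(th)); s=sensors.get_state(); f=np.array(s["ft_force"])
    n=-np.sin(th)*ux-np.cos(th)*uy; rad=np.cos(th)*ux-np.sin(th)*uy
    d=(np.array(s["tool_pos"][:2])-O2); act=np.arctan2(-(d@uy),d@ux)
    return [round(float(x),2) for x in (th,act,-f[:2]@n,f[:2]@rad,f[2],s["ft_torque"][2])]
E
python3 - <<'E'
from h import *
print(planner.solve_ik(lev(0,ZL),lq(0)),planner.solve_ik(lev(3.5,ZL),lq(3.5)))
arm.movel(U(0,-.0783,.0278),.02); command_gripper(.5); rep("open")
arm.movel(U(0,-.0783,.11),.15); print("bolt",bolt())
arm.movel(lev(-.04,.11),.15,lq(-.04)); arm.movel(lev(-.04,ZL),.12); rep("at lever")
command_gripper(0.0,25); rep("pinch")
E
```

```text
[ 4.76291267e-02  6.16848450e-01  1.40953143e+00 -4.44089210e-16
  1.11521278e+00 -1.43590074e+00] [ 1.01583932e-01  4.46401679e-01  1.67845587e+00 -4.44089210e-16
  1.01673511e+00  2.11805407e+00]
open 31.49 [  0.2 -78.2  28. ] F_u [ 0.4 -0.5  0.3] w 0.499 g 0.0
bolt (np.int64(233), array([-3.25262876e-02, -3.27901152e+01]))
at lever 34.59 [48.3  1.6 57.5] F_u [ 0.3 -1.1  0.1] w 0.497 g 0.0
pinch 34.97 [48.4  1.8 58. ] F_u [-1.7  1.6  6.1] w 0.133 g 29.1
```

```bash
python3 - <<'E'
from h import *
for th in np.arange(.1,2.35,.15):
    r=turn(th,.045); print(r)
    if r[2]>13: break
rep()
E
```

```text
[0.1, 0.09, 1.72, -0.98, 6.47, -0.23]
[0.25, 0.24, 2.88, -2.45, 6.25, -0.22]
[0.4, 0.39, 2.56, -2.57, 6.16, -0.29]
[0.55, 0.54, 3.11, -3.33, 5.65, -0.27]
[0.7, 0.69, 3.2, -3.94, 5.06, -0.2]
[0.85, 0.84, 1.99, -4.25, 5.97, -0.24]
[1.0, 0.98, 3.1, -5.67, 5.71, -0.25]
[1.15, 1.13, 2.6, -6.39, 5.17, -0.27]
[1.3, 1.28, 2.08, -7.3, 5.16, -0.24]
[1.45, 1.44, 1.82, -7.7, 4.59, -0.23]
[1.6, 1.59, 2.22, -7.57, 4.41, -0.23]
[1.75, 1.74, 2.29, -8.89, 4.06, -0.22]
[1.9, 1.89, 1.77, -9.55, 2.31, -0.2]
[2.05, 2.04, 0.87, -9.44, 2.73, -0.23]
[2.2, 2.19, -0.02, -10.71, 1.77, -0.18]
 39.58 [-27.1 -38.1  57.9] F_u [6.3 8.7 1.8] w 0.133 g 28.6
```

Turning works, but sideways drag has built up in the pinch. I'll re-pinch to zero it, read the bias while open, then go on in small steps.

```bash
python3 - <<'E'
from h import *
command_gripper(.25); s=rep("free"); print("Tz free",s["ft_torque"]); 
command_gripper(0.0,30); s=rep("pinched"); print("Tz",s["ft_torque"])
for th in np.arange(2.26,2.62,.07):
    r=turn(th,.03); print(r)
    if r[2]>11: break
print(sensors.get_state()["t"])
E
```

```text
free 39.84 [-28.4 -39.2  57. ] F_u [-0.3 -0.2  0.6] w 0.246 g 0.0
Tz free [0.02976103 0.02731074 0.04590881]
pinched 40.08 [-28.1 -39.4  57. ] F_u [ 0.8 -2.8 -0.2] w 0.134 g 33.2
Tz [-0.34677784 -0.18010056 -0.11133816]
[2.26, 2.26, 1.94, 2.41, 1.05, -0.27]
[2.33, 2.33, 1.69, 2.98, 2.0, -0.31]
[2.4, 2.4, 1.75, 3.49, 3.27, -0.26]
[2.47, 2.47, 1.74, 3.48, 3.1, -0.26]
[2.54, 2.54, 0.86, 3.96, 3.59, -0.24]
[2.61, 2.61, 0.02, 5.26, 4.34, -0.17]
41.6167
```

The forces in a pinch are ambiguous because torque is also transmitted. I'll switch to a one-edge push at r = 48 mm with the trailing finger, which gives a clean force reading.

```bash
cat >> h.py <<'E'
def pushpose(th,g=.0131,dl=-.2):
    w=lambda a,b:a*ux+b*uy; ph=th+dl
    l,n=w(np.cos(th),-np.sin(th)),w(-np.sin(th),-np.cos(th)); e,m=w(np.cos(ph),-np.sin(ph)),w(-np.sin(ph),-np.cos(ph))
    return [*(O2+R*l-.006*n+.011*e+g*m),ZL],down(YAW+np.pi-ph),n,l
def push(th,v=.03):
    p,q,n,l=pushpose(th); arm.movel(p,v,q); a=[]
    for _ in range(2):
        s=sensors.get_state(); a.append(np.array(s["ft_force"])[:2]); arm.wait(.01)
    return [round(float(x),2) for x in (th,-a[0]@n,-a[1]@n,np.mean(a,0)@l,s["ft_torque"][2],s["t"])]
E
python3 - <<'E'
from h import *
command_gripper(.3); rep("free")
for th in [2.5,2.56]+list(np.arange(2.6,2.96,.05)):
    r=push(th); print(r)
    if max(r[1:3])>12: break
E
```

```text
free 41.91 [-41.3 -24.5  56.9] F_u [-0.5  0.5 -0.4] w 0.3 g 0.0
[2.5, -0.71, -0.18, -0.12, -0.03, 42.52]
[2.56, 0.77, -0.04, -0.7, 0.01, 42.82]
[2.6, 0.22, -0.68, 0.14, 0.0, 43.08]
[2.65, 2.3, 1.95, -0.43, -0.04, 43.35]
[2.7, 3.82, 2.91, -0.4, -0.02, 43.62]
[2.75, 1.41, 1.3, -0.49, 0.03, 43.88]
[2.8, 1.87, 2.05, -0.85, -0.05, 44.15]
[2.85, 2.88, 2.42, -0.75, -0.03, 44.42]
[2.9, 1.83, 1.82, -0.92, 0.01, 44.68]
[2.95, 2.01, 1.98, -0.75, -0.02, 44.95]
```

View pics/w6.png

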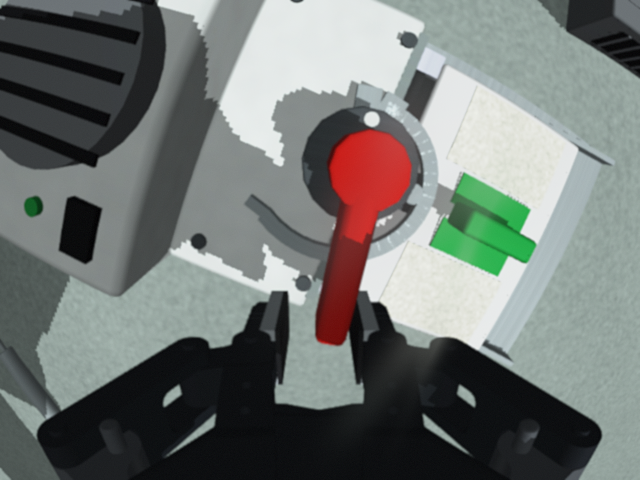

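The hook ring has passed around the bolt, and the cassette is well in. I'll measure its y from the rib (rear end to bolt is 64 mm).

```bash
python3 - <<'E'
from h import *
for n in ("w5","w6"):
    im=cv2.imread(f"pics/{n}.png").astype(int);P=np.load(f"pics/{n}.npy")
    m=(im[...,1]>im[...,2]+30)&(im[...,1]>im[...,0]+30)&(P[...,2]>.0805)&(P[...,2]<.088)
    q=P[m];L=np.stack([(q[:,:2]-O)@ux,(q[:,:2]-O)@uy],1)*1e3; L=L[(abs(L[:,0])<20)&(L[:,1]<-30)&(L[:,1]>-140)]
    print(n,len(L),"rear",np.percentile(L[:,1],[.5,2]),"front",np.percentile(L[:,1],[98,99.5]),"x",L[:,0].mean(),np.median(q[:,2]))
    w=(im.min(-1)>120)&(P[...,2]>.056)&(P[...,2]<.064); q=P[w];L=np.stack([(q[:,:2]-O)@ux,(q[:,:2]-O)@uy],1)*1e3; L=L[(abs(L[:,0])<60)&(L[:,1]>-160)&(L[:,1]<-60)]
    print(" box rear",np.percentile(L[:,1],[.5,2]))
E
```

```text
w5 2903 rear [-111.8579988  -110.86192971] front [-73.11985007 -72.84267572] x -0.06379141416437192 0.08485077154553017
 box rear [-112.18348195 -109.4067405 ]
w6 1884 rear [-90.5540533  -89.30010205] front [-51.98216527 -51.66549663] x -1.5653871777606698 0.08440802389962417
 box rear [-108.64265189 -107.58266865]
```

```bash
cat >> h.py <<'E'
import threading,time
def push_live(th,v=.02):
    p,q,n,l=pushpose(th); out=[];stop=[0]
    def run():
        while not stop[0]:
            try: s=sensors.get_state(); out.append((s["t"],-np.array(s["ft_force"])[:2]@n))
            except Exception as e: out.append((0,repr(e))); break
            time.sleep(.001)
    t=threading.Thread(target=run,daemon=True); t.start()
    arm.movel(p,v,q); stop[0]=1; t.join(2); return out
E
timeout 60 python3 - <<'E'
from h import *
o=push_live(3.0)
print(len(o)); u={}
for t,f in o: u[t]=f
for t in sorted(u): print(round(t,3),u[t] if isinstance(u[t],str) else round(u[t],1),end=' | ')
rep()
E
```

```text
2
45.008 1.2 | 45.308 4.2 |  45.31 [-61.4  -4.5  57. ] F_u [ 0.7 -4.1  0.2] w 0.299 g 2.0
```

State reads are locked during motion, so I'll combine three things: end-of-step force, the camera's cassette displacement, and the felt seal position. The rim is expected near θ ≈ 3.08. I'll continue in small steps.

```bash
cat >> h.py <<'E'
def ribfront(save=None):
    im,P=wcloud(); im=im.astype(int)[...,::-1]
    m=(im[...,1]>im[...,2]+30)&(im[...,1]>im[...,0]+30)&(P[...,2]>.0805)&(P[...,2]<.088)
    q=P[m];L=np.stack([(q[:,:2]-O)@ux,(q[:,:2]-O)@uy],1)*1e3; L=L[(abs(L[:,0])<20)&(L[:,1]<-30)&(L[:,1]>-140)]
    if save: cv2.imwrite(save,im); np.save(save[:-3]+"npy",P)
    return np.round([np.percentile(L[:,1],.5),np.percentile(L[:,1],99.5),len(L)],2)
E
python3 - <<'E'
from h import *
print(ribfront())
for th in (3.04,3.08,3.12,3.16):
    r=push(th,.04); print(r)
    if max(r[1:3])>10.5: break
print(ribfront())
E
```

```text
[ -90.12  -51.38 1894.  ]
[3.04, 3.25, 2.67, -1.27, 0.03, 45.62]
[3.08, 1.95, 1.94, -1.74, -0.02, 45.88]
[3.12, 3.55, 3.83, -1.27, -0.06, 46.15]
[3.16, 3.97, 3.35, -1.22, -0.02, 46.42]
[ -89.55  -50.73 1943.  ]
```

```bash
python3 - <<'E'
from h import *
for n in ("w5","w6"):
    im=cv2.imread(f"pics/{n}.png").astype(int);P=np.load(f"pics/{n}.npy")
    m=(im[...,2]>im[...,1]+60)&(P[...,2]>.1085)&(P[...,2]<.118)
    m=cv2.morphologyEx(m.astype(np.uint8),cv2.MORPH_OPEN,np.ones((31,31)))>0 # keep hub only
    q=P[m];L=(np.stack([(q[:,:2]-O)@ux,(q[:,:2]-O)@uy],1)*1e3).astype(np.float32)
    c=cv2.fitEllipse(cv2.convexHull(L)); print(n,m.sum(),np.round(c[0],2),np.round(c[1],2),cv2.minEnclosingCircle(L),np.round((L.min(0)+L.max(0))/2,2))
    k=(im[...,0]<80)&(P[...,2]>.080)&(P[...,2]<.0865); q=P[k];L=(np.stack([(q[:,:2]-O)@ux,(q[:,:2]-O)@uy],1)*1e3);L=L[np.hypot(*L.T)<30]; print(" disc",L.min(0),L.max(0))
E
```

```text
Traceback (most recent call last):
cv2.error: OpenCV(4.12.0) /io/opencv/modules/imgproc/src/shapedescr.cpp:356: error: (-215:Assertion failed) n >= 0 && (depth == CV_32F || depth == CV_32S) in function 'fitEllipseNoDirect'
```

```bash
python3 - <<'E'
from h import *
from scipy.optimize import least_squares
for n in ("w5","w6"):
    im=cv2.imread(f"pics/{n}.png").astype(int);P=np.load(f"pics/{n}.npy")
    m=(im[...,2]>im[...,1]+60)&(P[...,2]>.1095)&(P[...,2]<.116)
    q=P[m];L=(np.stack([(q[:,:2]-O)@ux,(q[:,:2]-O)@uy],1)*1e3).astype(np.float32)
    H=cv2.convexHull(L)[:,0]
    c=np.array([0.,0.]) 
    H=H[np.hypot(*(H-c).T)<16]   # hub rim points
    f=least_squares(lambda p:np.hypot(H[:,0]-p[0],H[:,1]-p[1])-p[2],[0,0,13],loss="soft_l1")
    print(n,m.sum(),len(H),np.round(f.x,2),np.round(np.abs(f.fun).max(),2), np.round(L.min(0),1),np.round(L.max(0),1))
E
```

```text
w5 15410 25 [ 0.81  0.1  13.54] 0.29 [-12.6 -13.6] [66.  12.8]
w6 9502 28 [ 0.61  0.35 13.74] 0.27 [-64.2 -16.5] [14.5 14. ]
```

```bash
cat >> h.py <<'E'
def push2(th,v=.07):
    p,q,n,l=pushpose(th); t0=sensors.get_state()["t"]; arm.movel(p,v,q); a=[]
    for _ in range(6):
        s=sensors.get_state(); a.append(round(float(-np.array(s["ft_force"])[:2]@n),1)); arm.wait(.008)
    return round(th,3),a,round(s["t"]-t0,3),round(s["t"],2)
E
python3 - <<'E'
from h import *
for th in (3.19,3.22,3.25):
    r=push2(th); print(r)
    if max(r[1])>12: break
print(ribfront())
E
```

```text
(3.19, [4.7, 4.1, 3.7, 3.1, 3.7, 4.6], 0.292, 46.77)
(3.22, [5.2, 6.8, 5.8, 5.2, 5.5, 5.5], 0.292, 47.07)
(3.25, [7.1, 7.8, 5.6, 6.1, 5.8, 6.9], 0.292, 47.37)
[ -89.18  -50.44 1969.  ]
```

The force is now climbing, so rim contact is around θ ≈ 3.1–3.16. Both the camera and the force cues put about 30 N at 3.30–3.32.

```bash
python3 - <<'E'
from h import *
for th in (3.28,3.31):
    r=push2(th); print(r)
    if max(r[1])>13: break
print(ribfront("pics/w7.png"))
E
```

```text
(3.28, [6.3, 5.3, 6.6, 5.1, 6.2, 6.6], 0.292, 47.72)
(3.31, [7.7, 6.1, 6.4, 6.4, 6.4, 5.4], 0.292, 48.02)
[ -88.65  -50.06 1999.  ][ WARN:0@2.992] global loadsave.cpp:1063 imwrite_ Unsupported depth image for selected encoder is fallbacked to CV_8U.
```

```bash
python3 - <<'E'
from h import *
for th in (3.315,3.32,3.326):
    r=push2(th,.003); print(r)
    if max(r[1])>13.5: break
s=sensors.get_state(); print(s["tool_pos"],pushpose(th)[0])
E
```

```text
(3.315, [7.2, 7.1, 7.1, 7.2, 7.1, 7.4], 0.292, 48.37)
(3.32, [8.4, 8.0, 7.8, 8.0, 7.4, 8.2], 0.292, 48.67)
(3.326, [9.6, 9.9, 9.5, 9.4, 9.9, 10.2], 0.317, 48.99)
[0.52095176 0.09098927 0.05698704] [np.float64(0.521090644973757), np.float64(0.09165582934151699), 0.057]
```

Slow small steps load up to the breakaway force, so its plateau is the true moving force. I'll continue until it plateaus or reaches 14 N.

```bash
python3 - <<'E'
from h import *
p0=np.array(sensors.get_state()["tool_pos"][:2])
for th in (3.332,3.338,3.344,3.35):
    r=push2(th,.003); d=(np.array(sensors.get_state()["tool_pos"][:2])-p0)@uy*1e3
    print(r[0],np.mean(r[1]).round(1),r[3],"moved",d.round(2))
    if np.mean(r[1])>13.3: break
print(ribfront())
E
```

```text
3.332 10.8 49.32 moved 0.21
3.338 12.2 49.64 moved 0.44
3.344 11.1 49.97 moved 0.81
3.35 11.7 50.29 moved 1.16
[ -88.56  -49.86 2030.  ]
```

```bash
python3 - <<'E'
from h import *
for th in (3.362,3.374,3.386,3.398,3.41):
    r=push2(th,.004); m=np.mean(r[1]); print(r[0],m.round(1),r[3])
    if m>13.7: break
print(ribfront())
E
```

```text
3.362 11.7 50.73
3.374 12.2 51.11
3.386 12.3 51.49
3.398 13.1 51.88
3.41 14.4 52.26
[ -88.42  -49.63 2060.  ]
```

The moving force has reached 14 N, which is tight. I'll back off, retreat and hand in.

```bash
python3 - <<'E'
from h import *
p,q,n,l=pushpose(3.32); arm.movel(p,.06,q); rep("off")
arm.movel([p[0],p[1],.13],.12); s=rep("up")
print(ribfront()); print(arm.job_done())
E
```

```text
off 52.57 [-59.7  15.4  57. ] F_u [ 0.5  0.2 -0.2] w 0.305 g 0.0
up 53.33 [-60.   15.2 129.3] F_u [ 0.2  0.6 -0.9] w 0.3 g 0.0
[ -88.63  -49.72 1106.  ]
the job is handed in; nothing more can be done
None
```

The cassette is in the tray with its bolt drawn in. I turned the cam lock to about 3.4 rad, stopped at a felt lever force of about 14 N, let go and handed the job in at about 53 s. No verdict came back. From the camera and lever-force readings I estimate 20–36 N on the bolt, inside the 18–50 N band, but that pull was never measured directly. I did not re-check the bystanders after the work.

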